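# Fit a bearing block on an axle stub and spread its snap ring into place

## Robot

A 7-joint arm with a two-finger parallel gripper is mounted at the origin on a cart in front of the work surface, level with it; the furniture and walls round the work are solid. World frame = base frame: x ahead of the robot, y to its left, z up, the work surface at z = 0. Lengths are in m, angles in rad, forces in N, time in s.
With the tool pointing down it reaches from about 0.4 to 0.85 m from the base axis. Payload 4.5 kg.
Tool frame: the origin (TCP) lies midway between the tips of the shut fingers; the grasp point (between the pads) lies 19 mm behind it; z points along the fingers, y is the line along which they close (so a half turn about z gives the same grasp; the last joint's range is limited). The gripper opens to 88 mm and grips with 3 to 60 N. Pads are 18 mm wide; open, the fingers measure 123 mm over their backs; the gripper's body (75 mm by 187 mm) begins 45 mm behind the grasp point.
Start: joints at [-1.212, 0.689, -0.195, 1.565, 0.157, 0.902, -0.215], TCP at [0.199, 0.592, 0.239] pointing down, gripper open.
Joint ranges: [-3.01, 3.01], [-0.46, 2.08], [-1.47, 1.51], [0.13, 2.56], [-1, 4.14], [0.04, 2.09], [-2.66, 2.66]. Speed limits (rad/s): [2.57, 2.57, 3.14, 3.14, 3.14, 3.14, 3.14].

## Interface

Orientations are given as a unit quaternion [w, x, y, z].
In Python, from station import status, optics, ticket gives the robot as it stands.
- The arm moves only by the tool apply_moves, never from a script. Its argument "commands" is a list of rows, each a list of 5 numbers: the shift along the tool's x, y, z in cm, then the turn about the tool's z in degrees, then the finger opening in cm, from 0 to 8.81. A call has 1 to 12 rows; each row is the pose to reach, as a shift and turn from the pose commanded when the call began, along the tool's axes at that moment; what a row does not reach only later rows make up. A row lasts 1/12 s, in which the tool goes at most 41.7 mm and 7.16 degrees, less where a joint would pass 70% of its speed; a pose out of reach is approached as far as the arm can. A call with a gripper value outside its range is refused whole. The fingers move at their own pace and stop on an object; "newtons" is the grip in N (left out, the last holds). Time passes only in rows, so rows that repeat a pose let the fingers close. It gives the time, the measured TCP pose, the force, the opening and the grip force at its end, in the units of the state.
- status.sense(): the state, without advancing time (a new reading comes with each control period).
- optics.camera(name): name is "scene" or "top" or "wrist"; returns a dict with "frame" (480x640x3 uint8, red, green, blue), "fx", "fy", "cx", "cy" (pixels), "xyz" and "attitude" of the camera in the world. Camera axes: x right, y up, looking along -z (the intrinsics and any distortion apply to the point x, -y, -z); pixel columns grow to the right and rows downward; lengths in m; the calibration is good to about 2 mm. A picture is of the moment at which its call begins. There is no depth.
- ticket.finish_job(): hands the job in; it is judged then, once.
Trained networks look in a picture, given as the dict that the camera call returned (one of the last four; its "shot" number tells which), for a name from the list of things; names that differ only in an ending like _2 or _b are one class to them, and where a whole thing is asked for, a point or a joint stands for the part that bears it (a point fixed in the world has none). Each returns a list of dicts, best first, with "score" (0 to 1); they miss things now and then, are a little off and sometimes report something else, mostly with a low value. They report only what shows in the picture. A call takes as long as a camera call. They do not tell look-alikes from the thing itself.
- optics.cut_out(picture, name): "mask" (480x640 bool, what is visible of it) and "xy" ([column, row] as shares, 0 to 1, of the picture: columns of its width, rows of its height, amid what is visible of it).
- optics.spot_point(picture, name): "xy" ([column, row] as shares, 0 to 1, of the picture: columns of its width, rows of its height: a listed point, or the origin of a listed thing).
The state is a dict: "t": time; "q": joint angles; "joint_velocities": joint speeds; "joint_torque": joint torques, N m; "position": TCP position; "tcp_rot": TCP orientation; "wrist_force": force on the tool from outside, world axes, zero at the start; "torque": the same for the moment, N m; "opening": finger opening in m; "grip_force": force on a finger pad.
Only numpy, scipy, OpenCV 4.12 (cv2) and the standard library are available. Lean on these libraries where they do the work, as an engineer would, in place of code of your own. Each camera call takes 0.05 s, during which the arm holds its last target. There are 200 camera calls.

## Task

Put the bearing block whose shape matches the nest over the axle stub and seat it fully down in the nest, and leave the other block where it is. Then take the ring pliers from their stand by squeezing the two handles together, which spreads the snap ring on their tips, and slide the spread ring down over the axle stub until it is level with the groove. Finish there still holding the pliers squeezed: the ring spread and upright, in the middle of the groove's height, not resting on the block and not let go.

Things in the scene. Friction and masses are not known exactly. Their poses are not given: they have to be found in the camera images.
- square_center (a point): centre of the loose square bearing block: plain steel, 56 x 56 mm, 34 mm tall, about 250 g, with an upright 34 mm through bore; lies flat on the bench. Point half-way up on the bore's axis (17 mm above its underside); x and y axes square to its sides. Fits the nest in any quarter turn
- round_center (a point): centre of the loose round bearing block: same steel, 66 mm diameter, 34 mm tall, 34 mm bore; too big for the nest; stays where it is. Point half-way up on its axis. The two blocks may have changed places
- hub: fixed hub fixture: grey base plate 84 x 84 x 12 mm; on it four low walls (tops 20 mm above the bench, 72 mm square outside) form a square nest 60 x 60 mm inside, with an upright steel axle stub, 28 mm diameter, in its middle. Origin on the bench under the axle's axis; z up, x and y square to the nest's walls
- nest (a point): middle of the nest's floor on the axle's axis, 12 mm above the bench; axes as the hub's. The top of a seated block is 46 mm above the bench
- groove (a point): middle of the axle's ring groove, on its axis, 56 mm above the bench and 10 mm above a seated block's top; axes as the hub's. The groove is 10 mm high (51 to 61 mm above the bench) and 21 mm in diameter; above it the full 28 mm up to 64 mm, then a taper up to the tip at 72 mm (17 mm diameter)
- stand: fixed loading stand: grey plate 70 x 70 x 10 mm with a steel post, 18 mm diameter, rising 18 mm above the plate; origin on the bench under the post. The pliers stand loose on the plate, their ring round the post; lift them straight up over 30 mm to clear it
- pliers: ring pliers, a loose upright tool, 122 mm tall, 220 g; origin at the foot, under the ring's centre, z up. From the top: two upright black handle plates facing each other along y (24 mm wide in x, 62 to 122 mm above the foot), a dark cross bar with two pivots (41 to 51 mm), and two thin tips that carry the snap ring at the foot. They may be turned any way on the axle
- pliers_grip (a point): midway between the pliers' handles, 95 mm above their foot, straight above the ring; axes as the pliers'. Over the handles' outer faces: 57 mm here (65 mm at the top) when relaxed, 44 mm when squeezed to the stop, the faces then parallel. Both move symmetrically against a spring of about 3 N each, so a grip of 15 N or more squeezes them fully
- ring_center (a point): centre of the snap ring, 2 mm above the pliers' foot, 93 mm straight below the grip point; z is its axis. Ring of 4 mm round steel wire in two overlapping halves, open on the pliers' -x side with two lugs. Relaxed 22 mm wide inside along y, it cannot pass the axle; fully spread it is 33 mm inside, 2.5 mm clear of the 28 mm axle all round
- ring_left (a joint): how far the ring's +y half is spread, m: 0 relaxed, 0.006 fully spread; follows the handles
- ring_right (a joint): the same for the ring's -y half
Things that resemble listed ones, but are neither listed nor needed, are in the scene too. What is shaped like the hub but yellow is not meant.

How it is judged:
On the way, in this order (a step that is already met when the one before it is completed fails the run):
1. the square block sits flat on the nest's floor round the axle and has been let go (horizontal distance between square_center and nest below 0.004 m and z of square_center in the frame of hub below 0.032 m and angle between square_center's own z axis and vertical below 0.08 rad and contact force between the fingers and square_block below 0.2 N), for 0.2 s.
2. the pliers are held, the ring spread and lifted off the stand (height (world z) of ring_center above 0.05 m and value of joint each of ring_left, ring_right above 0.005 m and contact force between the fingers and pliers above 2 N), for 0.2 s.
At the end, for the whole second after the job is handed in: Square block seated on the nest floor (within 4 mm of the axle's axis, at most 3 mm up) and let go. Pliers still squeezed by the gripper (over 2 N), both ring halves spread over 5 mm, ring centre within 5 mm of the axis and 4 mm of the groove's mid-height, upright, not resting on the block, still (horizontal distance between square_center and nest below 0.004 m and z of square_center in the frame of hub below 0.032 m and angle between square_center's own z axis and vertical below 0.08 rad and horizontal distance between ring_center and groove below 0.005 m and z of ring_center in the frame of groove between -0.004 and 0.004 m and angle between ring_center's own z axis and vertical below 0.12 rad and value of joint each of ring_left, ring_right above 0.005 m and contact force between the fingers and pliers above 2 N and contact force between pliers and square_block below 0.5 N and linear speed of pliers below 0.02 m/s); the arm keeps its last pose, push and grip.
It fails at once if the round block is pushed or carried more than 25 mm from its place (distance of round_center from where it was at the start of the episode above 0.025 m).
It also fails if it takes over 48 s, if anything falls off the work surface, if the arm or the gripper's body presses on something with over 40 N, if the wrist force passes 120 N, or if a joint passes its speed limit or range.

## Working session

There is one attempt and no reset: what is moved stays moved. The work goes in short steps, Python scripts to look and compute and a tool call to move; the robot and the scene stay as the last step left them, time stands still between calls to the robot, and variables do not carry over. Pictures are saved under pics/ and viewed, at most 10 in all, crops included, and the job is handed in when it is done.

Besides the shell and the picture viewer there is one more tool, called after "Call:" by a JSON object that holds its "api" and its "payload", one argument or row to a line. apply_moves: Moves the arm, as the interface text tells. Its arguments: {"type":"object","properties":{"commands":{"type":"array","items":{"type":"array","items":{"type":"number"}}},"newtons":{"type":"number"}},"required":["commands"]}

```bash
ls; mkdir -p pics
cat > h.py <<'E'
import numpy as np, cv2
from scipy.spatial.transform import Rotation as R
from station import status, optics, ticket
def rot(q): return R.from_quat([q[1],q[2],q[3],q[0]]).as_matrix()
def ray(p,xy):
    u,v=xy[0]*640,xy[1]*480
    d=np.array([(u-p["cx"])/p["fx"],-(v-p["cy"])/p["fy"],-1.])
    return np.array(p["xyz"]),rot(p["attitude"])@d
def at(p,xy,z):
    o,d=ray(p,xy); return o+d*(z-o[2])/d[2]
def proj(p,X):
    c=rot(p["attitude"]).T@(np.array(X)-np.array(p["xyz"]))
    return p["cx"]+p["fx"]*c[0]/-c[2], p["cy"]-p["fy"]*c[1]/-c[2]
def save(p,n): cv2.imwrite("pics/"+n,cv2.cvtColor(p["frame"],cv2.COLOR_RGB2BGR))
Z=dict(square_center=.017,round_center=.017,hub=0,nest=.012,groove=.056,stand=0,pliers=.010,pliers_grip=.105,ring_center=.012)
def pts(p,names,zs={}):
    for n in names:
        for r in optics.spot_point(p,n)[:3]:
            print(n,round(r["score"],2),np.round(np.array(r["xy"])*[640,480]),np.round(at(p,r["xy"],zs.get(n,Z[n])),4))
E
python3 - <<'E'
from h import *
s=status.sense(); print(s)
for c in("top","scene"):
    p=optics.camera(c); save(p,c+"0.png"); print(c,[k for k in p],p["xyz"],p["attitude"],p["fx"]); pts(p,Z)
E
```

```text
pics
{'t': 0.0, 'q': array([-1.21223778,  0.68998806, -0.19451047,  1.56637548,  0.15728046,
        0.90251084, -0.2151091 ]), 'joint_velocities': array([-0.0004105 , -0.00231912, -0.00030585,  0.00011754, -0.00020071,
        0.0031397 , -0.00195743]), 'joint_torque': array([ 5.08777539e-04, -5.27569342e+01, -1.26703765e+00, -1.53418225e+01,
       -5.26970357e-02,  6.67499233e-03,  1.79862859e-04]), 'position': array([0.19926164, 0.59169166, 0.23789903]), 'tcp_rot': array([-8.97725798e-05,  1.61634821e-01,  9.86850186e-01, -9.41723110e-04]), 'wrist_force': array([ 0.89107747, -0.16673645,  0.04034115]), 'torque': array([ 0.01441326, -0.07767422,  0.042399  ]), 'grip_force': 0.0, 'opening': 0.08813151163873542}
top ['frame', 'fx', 'fy', 'cx', 'cy', 'xyz', 'attitude', 'shot'] [ 0.45700319 -0.02474717  1.06369408] [-0.70251658 -0.0291715   0.02982397  0.71044353] 446.4952557996472
square_center 0.56 [308. 210.] [ 0.6331 -0.0024  0.017 ]
round_center 0.95 [397. 208.] [ 0.6338 -0.2148  0.017 ]
round_center 0.72 [295. 279.] [0.4688 0.0286 0.017 ]
hub 0.95 [167. 237.] [0.574  0.3368 0.  
[... 844 characters left out ...]
349 -0.2231  0.017 ]
hub 0.73 [385. 387.] [ 0.381  -0.4161  0.    ]
hub 0.64 [289. 264.] [0.4592 0.0284 0.    ]
hub 0.43 [394. 302.] [ 0.5748 -0.2435  0.    ]
nest 0.82 [294. 260.] [0.468  0.0207 0.012 ]
nest 0.8 [388. 383.] [ 0.3858 -0.4189  0.012 ]
nest 0.65 [261. 195.] [0.5719 0.3226 0.012 ]
groove 0.86 [388. 368.] [ 0.386  -0.4143  0.056 ]
groove 0.7 [290. 245.] [0.4669 0.0343 0.056 ]
stand 0.62 [391. 334.] [ 0.497  -0.3132  0.    ]
stand 0.29 [293. 265.] [0.4643 0.0165 0.    ]
pliers 0.88 [387. 332.] [ 0.4863 -0.3115  0.01  ]
pliers_grip 0.9 [392. 302.] [ 0.4894 -0.3123  0.105 ]
ring_center 0.68 [387. 331.] [ 0.4871 -0.3106  0.012 ]
ring_center 0.65 [389. 330.] [ 0.4936 -0.3106  0.012 ]
```

View pics/top0.png

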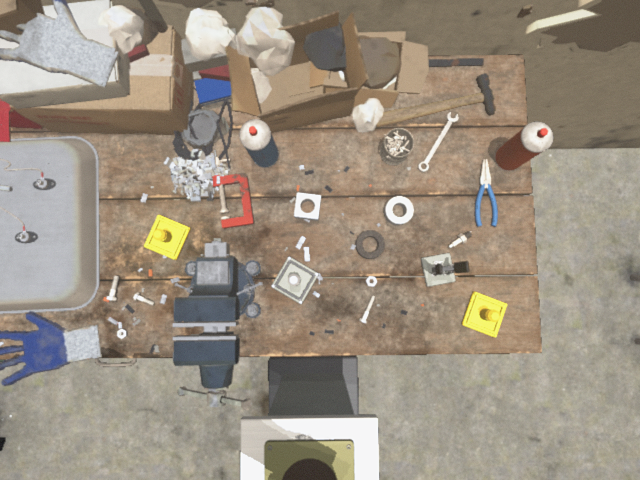

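View pics/scene0.png

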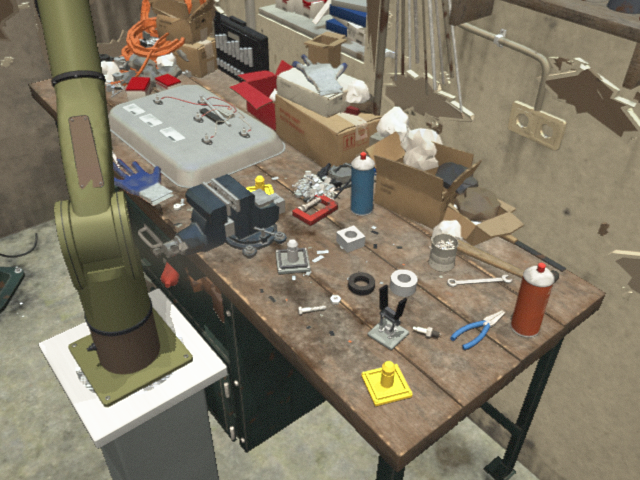

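The true grey hub is at top pixel (295,280), with yellow decoys at (166,237) and (485,314). The square block is at (307,206), the round one at (399,210), and the pliers stand at (438,269). A vise stands left of the hub, so I'll travel high.

```bash
cat >> h.py <<'E'
def yaw():
    T=rot(status.sense()["tcp_rot"]); return np.degrees(np.arctan2(T[1,1],T[0,1]))
def go(X,yw=None):
    "shift cm in tool axes and turn about tool z for TCP target X, tool-y yaw yw (mod 180)"
    s=status.sense(); T=rot(s["tcp_rot"]); d=T.T@(np.array(X)-s["position"])*100
    t=0 if yw is None else (yaw()-yw+90)%180-90
    print("go",np.round(d,2),"turn",round(t,1),"yaw",round(yaw(),1),"pos",np.round(s["position"],4))
def edges(p,name,z,pick=0):
    m=optics.cut_out(p,name)
    for r in m[:3]:
        c=cv2.findContours(r["mask"].astype(np.uint8),0,1)[0]; c=max(c,key=cv2.contourArea).reshape(-1,2)
        W=np.array([at(p,(u/640,v/480),z)[:2] for u,v in c],np.float32)
        print(name,round(r["score"],2),np.round(np.array(r["xy"])*[640,480]),"rect",cv2.minAreaRect(W))
E
python3 - <<'E'
from h import *
p=optics.camera("top")
edges(p,"square_center",.034); edges(p,"hub",.012); edges(p,"pliers",.12)
go([.633,-.002,.35]); print(np.linalg.norm([.633,0.0]))
E
```

```text
square_center 0.72 [304. 203.] rect ((0.6390404105186462, -0.0018888451159000397), (0.05645088851451874, 0.05905415490269661), 82.14181518554688)
hub 0.76 [486. 311.] rect ((0.3841429650783539, -0.4113343060016632), (0.08560337126255035, 0.0848349928855896), 69.00154113769531)
hub 0.68 [294. 278.] rect ((0.4679013788700104, 0.02971261367201805), (0.08368199318647385, 0.0827726498246193), 59.115272521972656)
hub 0.64 [165. 239.] rect ((0.5727165937423706, 0.3310834467411041), (0.08747366070747375, 0.08416319638490677), 66.22209167480469)
pliers 0.66 [448. 267.] rect ((0.4877816140651703, -0.3048228323459625), (0.07843924313783646, 0.029564691707491875), 89.35758209228516)
go [-60.05 -42.49 -11.13] turn 0 yaw 71.4 pos [0.1994 0.5923 0.2387]
0.633
```

Call:
{"api": "apply_moves", "payload": {
  "commands": [
    [0,0,-4,0,8.8],
    [0,0,-8,0,8.8],
    [-3,-2,-11,7,8.8],
    [-6,-4,-11,14,8.8],
    [-9,-6.5,-11,21,8.8],
    [-12,-8.5,-11,28,8.8],
    [-15,-10.5,-11,35,8.8],
    [-18,-12.7,-11,42,8.8],
    [-21,-14.8,-11,49,8.8],
    [-24,-17,-11,56,8.8],
    [-27,-19,-11,63,8.8],
    [-30,-21.2,-11,70,8.8]
  ]
}}

```text
t: 2.2
position: [0.4169, 0.2945, 0.349]
tcp_rot: [-0.0, 0.7, 0.714, 0.0]
wrist_force: [0.5, 0.2, 0.8]
opening: 0.0882
grip_force: 0.0
```

Run:
```python
from h import *
go([.634,-.002,.25],-8)
```

```text
go [-30.06  21.15   9.89] turn 9.1 yaw 1.1 pos [0.4169 0.2945 0.349 ]
```

Call:
{"api": "apply_moves", "payload": {
  "commands": [
    [-3.3,2.3,0,5,8.8],
    [-6.6,4.6,0,9,8.8],
    [-9.9,6.9,0,9,8.8],
    [-13.2,9.2,0,9,8.8],
    [-16.5,11.5,0,9,8.8],
    [-19.8,13.8,1,9,8.8],
    [-23,16.1,3,9,8.8],
    [-26,18.4,5,9,8.8],
    [-29,20.4,7.5,9,8.8],
    [-30.1,21.2,9.9,9,8.8],
    [-30.1,21.2,9.9,9,8.8],
    [-30.1,21.2,9.9,9,8.8]
  ]
}}

```text
t: 3.2
position: [0.6345, -0.0009, 0.248]
tcp_rot: [-0.001, 0.753, 0.658, -0.001]
wrist_force: [-0.3, 0.5, 0.0]
opening: 0.0881
grip_force: 0.0
```

Run:
```python
from h import *
p=optics.camera("wrist"); save(p,"w1.png"); print(p["xyz"],p["attitude"])
pts(p,["square_center"]); edges(p,"square_center",.034); go([.634,-.002,.014],-8)
```

```text
[0.64550604 0.07591843 0.39323402] [ 0.98639699 -0.15002917  0.01192025 -0.06610692]
square_center 0.61 [334. 199.] [ 0.6432 -0.0031  0.017 ]
square_center 0.6 [333. 212.] rect ((0.6430074572563171, 0.000905986875295639), (0.06027963384985924, 0.05579883232712746), 83.23086547851562)
square_center 0.38 [234. 460.] rect ((0.4983299672603607, -0.2875910699367523), (0.03304567560553551, 0.04155578464269638), 79.51084899902344)
go [-0.46 -0.17 23.72] turn 0.5 yaw -7.5 pos [0.6357 0.002  0.2512]
```

View pics/w1.png

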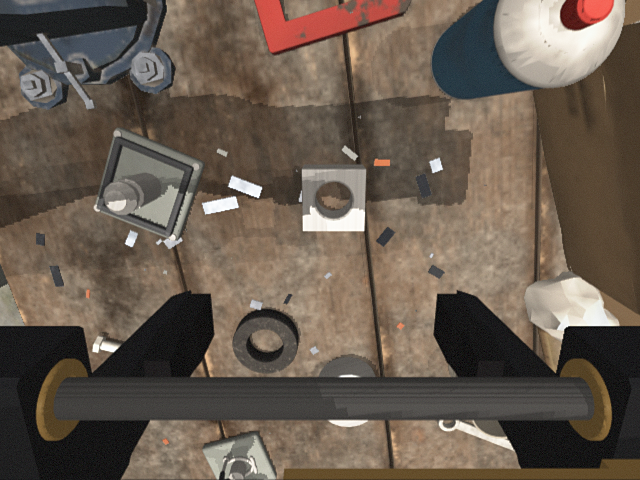

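The wrist view shows the square block with its bore at (334,199), the hub at (150,187) and its axle tip at (118,203). I'll go lower and measure again from closer, using the bore ellipse.

Call:
{"api": "apply_moves", "payload": {
  "commands": [
    [-0.2,0.2,4,0,8.8],
    [-0.2,0.4,8,0,8.8],
    [-0.2,0.4,11,0,8.8],
    [-0.2,0.4,13,0,8.8],
    [-0.2,0.4,13,0,8.8],
    [-0.2,0.4,13,0,8.8]
  ]
}}

```text
t: 3.85
position: [0.6392, -0.001, 0.1206]
tcp_rot: [-0.0, 0.752, 0.659, 0.0]
wrist_force: [1.0, -0.4, 0.3]
opening: 0.088
grip_force: 0.0
```

Run:
```python
from h import *
p=optics.camera("wrist"); save(p,"w2.png")
pts(p,["square_center","nest"]); edges(p,"square_center",.034); 
for i in range(2): print(np.round(status.sense()["position"],4),yaw()); optics.camera("wrist")
```

```text
square_center 0.56 [ 63. 220.] [0.4791 0.0322 0.017 ]
nest 0.97 [ 56. 221.] [0.4713 0.0313 0.012 ]
square_center 0.67 [334. 255.] rect ((0.643198549747467, 0.0023578740656375885), (0.06211556866765022, 0.05659845843911171), 82.5185546875)
[ 0.6407 -0.0022  0.1222] -7.581912650942042
[ 0.6404 -0.0023  0.1219] -7.5898616210132595
```

View pics/w2.png

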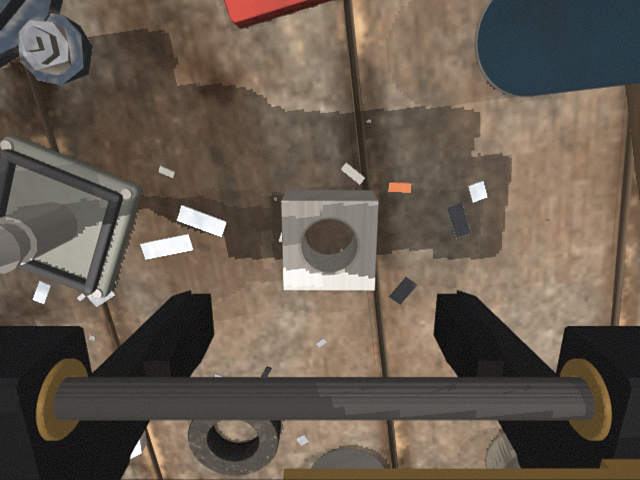

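Run:
```python
from h import *
p=optics.camera("wrist")
print(at(p,(330/640,246/480),.034))
c=[at(p,(u/640,v/480),.034)[:2] for u,v in((282,201),(378,201),(377,291),(283,290))]; c=np.array(c);print(c.mean(0),c[1]-c[0],np.degrees(np.arctan2(*(c[1]-c[0])[::-1])),np.degrees(np.arctan2(*(c[2]-c[3])[::-1])))
X=c.mean(0); go([X[0],X[1],.014],-8)
```

```text
[ 0.64436621 -0.00261543  0.034     ]
[ 0.64428031 -0.00341376] [ 0.05498101 -0.00734586] -7.610063661620208 -8.316606671575387
go [-0.04  0.43 10.71] turn 0.4 yaw -7.6 pos [ 0.6398 -0.0025  0.1211]
```

Call:
{"api": "apply_moves", "payload": {
  "commands": [
    [0,0.4,3,0,8.8],
    [0,0.4,6,0,8.8],
    [0,0.4,9,0,8.8],
    [0,0.4,10.6,0,8.8],
    [0,0.4,10.6,0,8.8],
    [0,0.4,10.6,0,5],
    [0,0.4,10.6,0,5],
    [0,0.4,10.6,0,5],
    [0,0.4,10.6,0,5],
    [0,0.4,10.6,0,5],
    [0,0.4,10.6,0,5]
  ],
  "newtons": 25
}}

```text
t: 5.12
position: [0.6431, -0.003, 0.0149]
tcp_rot: [0.0, 0.752, 0.659, 0.0]
wrist_force: [-1.7, 0.3, 5.8]
opening: 0.0557
grip_force: 25.0
```

Call:
{"api": "apply_moves", "payload": {
  "commands": [
    [0,0,-4,0,5],
    [0,0,-8,0,5],
    [0,0,-11,0,5],
    [0,0,-12,0,5]
  ]
}}

```text
t: 5.45
position: [0.6458, -0.0034, 0.1384]
tcp_rot: [0.003, 0.753, 0.659, 0.003]
wrist_force: [1.5, -0.4, -2.9]
opening: 0.0555
grip_force: 25.0
```

Run:
```python
from h import *
go([.42,-.056,.135],-31)
```

```text
go [ -8.21 -21.69   0.17] turn 23.4 yaw -7.6 pos [ 0.6458 -0.0034  0.1384]
```

Call:
{"api": "apply_moves", "payload": {
  "commands": [
    [-1,-2.7,0,4,5],
    [-2,-5.4,0,8,5],
    [-3,-8.1,0,12,5],
    [-4,-10.8,0,16,5],
    [-5.1,-13.5,0,20,5],
    [-6.1,-16.2,0,23.4,5],
    [-7.2,-19,0,23.4,5],
    [-8.2,-21.7,0,23.4,5],
    [-8.2,-21.7,0,23.4,5],
    [-8.2,-21.7,0,23.4,5]
  ]
}}

```text
t: 6.28
position: [0.4148, -0.056, 0.1333]
tcp_rot: [-0.001, 0.871, 0.492, -0.001]
wrist_force: [1.2, -0.9, -3.0]
opening: 0.0558
grip_force: 25.0
```

Run:
```python
from h import *
p=optics.camera("wrist"); save(p,"w3.png")
pts(p,["nest","groove","hub"]); edges(p,"hub",.012); go([.472,.03,.13],-31)
```

```text
groove 0.59 [329.  60.] [0.4695 0.0296 0.056 ]
hub 0.74 [327.  70.] [0.469  0.0302 0.    ]
hub 0.92 [329.  66.] rect ((0.46831321716308594, 0.02797488495707512), (0.07738067954778671, 0.08296404033899307), 58.94657897949219)
go [10.07  0.2   0.36] turn 0.0 yaw -31.0 pos [ 0.4185 -0.0553  0.1335]
```

View pics/w3.png

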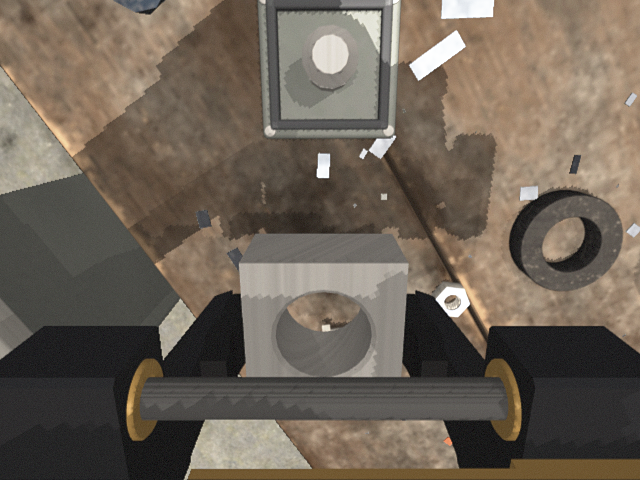

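Run:
```python
from h import *
p=optics.camera("wrist"); s=status.sense(); T=rot(s["tcp_rot"]); P=s["position"]; print(P)
f=lambda u,v,z: np.round((T.T@(at(p,(u/640,v/480),z)-P))*1000,1)
print("axle tip",f(331,54,.072),at(p,(331/640,54/480),.072))
zb=P[2]+.0195
print("block farL,farR",f(240,263,zb),f(408,263,zb),"bore",f(322.5,334,zb))
print("underside-far top edge dark?",f(252,234,zb),f(396,234,zb))
for u,v in((277,8),(381,8),(277,121),(381,121)): print("nest",f(u,v,.012), f(u,v,.020))
for u,v in((262,136),(397,136)): print("plate",f(u,v,.012))
g=p["frame"][0:150,250:410];
```

```text
[ 0.41819953 -0.05534413  0.1335277 ]
axle tip [102.7   3.5  61.6] [0.47412574 0.03095072 0.072     ]
block farL,farR [ 30.1 -27.3 -19.5] [ 30.1  27.7 -19.5] bore [  3.9  -0.3 -19.5]
underside-far top edge dark? [ 40.  -22.8 -19.5] [ 40.   23.2 -19.5]
nest [134.5 -26.9 121.6] [132.8 -26.1 113.6]
nest [134.5  33.4 121.6] [132.8  32.4 113.6]
nest [ 71.5 -29.  121.5] [ 71.7 -28.1 113.5]
nest [ 71.5  36.  121.6] [ 71.7  35.  113.6]
plate [ 62.4 -38.8 121.5]
plate [ 62.4  46.5 121.6]
```

Call:
{"api": "apply_moves", "payload": {
  "commands": [
    [3,0.1,0,0,5],
    [6,0.2,0,0,5],
    [8.5,0.3,0,0,5],
    [10,0.3,0,0,5],
    [10.1,0.3,0,0,5],
    [10.1,0.3,1,0,5],
    [10.1,0.3,2.5,0,5],
    [10.1,0.3,4,0,5],
    [10.1,0.3,4,0,5]
  ]
}}

```text
t: 7.33
position: [0.4701, 0.0286, 0.0918]
tcp_rot: [-0.001, 0.871, 0.492, -0.002]
wrist_force: [-0.6, 0.4, -2.6]
opening: 0.0561
grip_force: 25.0
```

Run:
```python
from h import *
p=optics.camera("wrist"); save(p,"w4.png"); s=status.sense(); print(s["position"],s["wrist_force"],s["torque"],yaw())
```

```text
[0.47042647 0.02861946 0.09281741] [-0.27649967  0.62219402 -2.65575092] [-0.10964807  0.08526381 -0.00986609] -31.057152331641454
```

View pics/w4.png

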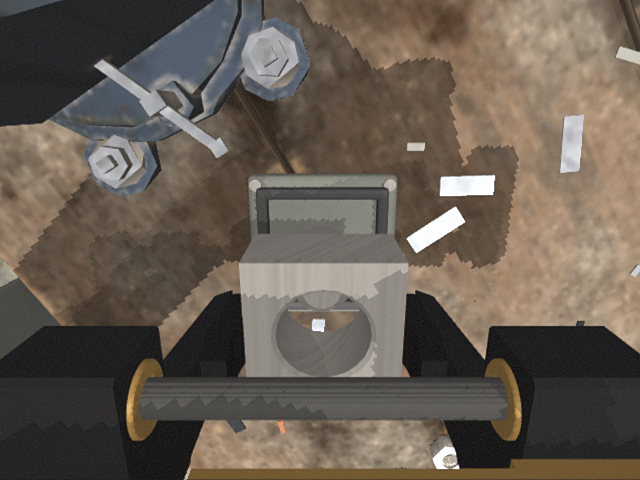

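Run:
```python
from h import *
p=optics.camera("wrist"); s=status.sense(); T=rot(s["tcp_rot"]); P=s["position"]
f=lambda u,v,z: np.round((T.T@(at(p,(u/640,v/480),z)-P))*1000,1)
print("tip proj",proj(p,[.474,.031,.072]))
for u,v in((263,197),(380,197)): print("nest far",f(u,v,.02),f(u,v,.012))
for u,v in((250,176),(396,176)): print("plate far",f(u,v,.012))
for u,v in((290,310),(358,310)): print("plate near",f(u,v,.012),f(u,v,.020))
I=cv2.cvtColor(p["frame"][170:390,230:420],cv2.COLOR_RGB2BGR); cv2.imwrite("pics/c4.png",cv2.resize(I,None,fx=3.5,fy=2.7,interpolation=cv2.INTER_CUBIC)[:600])
```

```text
tip proj (np.float64(328.1042017573422), np.float64(285.9223726690227))
nest far [ 32.6 -33.5  73.6] [ 30.9 -34.7  81.6]
nest far [32.6 29.7 73.5] [31.  30.8 81.5]
plate far [ 42.7 -41.3  81.6]
plate far [42.7 39.1 81.5]
plate near [-39.2 -21.2  81.6] [-35.  -20.5  73.6]
plate near [-39.1  20.3  81.6] [-35.   19.5  73.6]
```

View pics/c4.png

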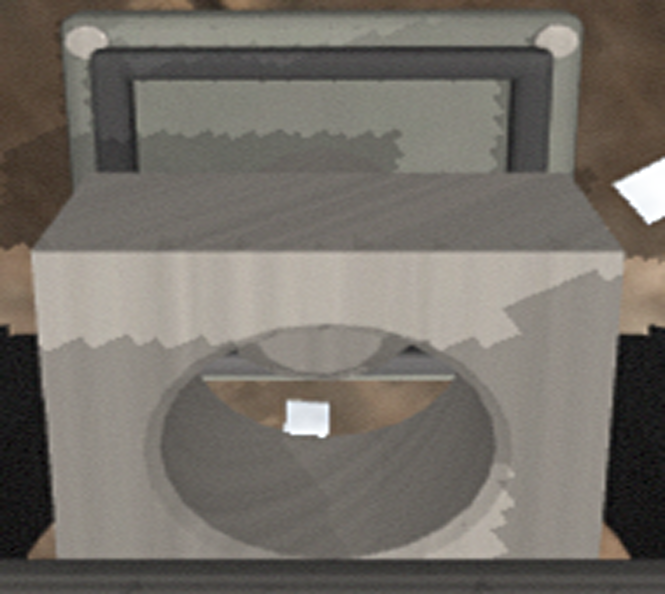

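Call:
{"api": "apply_moves", "payload": {
  "commands": [
    [0,-0.1,0.3,0,5],
    [0,-0.1,1,0,5],
    [0,-0.1,2,0,5],
    [0,-0.1,3,0,5],
    [0,-0.1,4,0,5],
    [0,-0.1,4.7,0,5],
    [0,-0.1,5.2,0,5]
  ]
}}

```text
t: 8.02
position: [0.4705, 0.0298, 0.0407]
tcp_rot: [-0.0, 0.87, 0.492, -0.0]
wrist_force: [-0.0, -0.5, -3.1]
opening: 0.0559
grip_force: 25.0
```

Call:
{"api": "apply_moves", "payload": {
  "commands": [
    [0,0,0.3,0,5],
    [0,0,0.6,0,5],
    [0,0,0.9,0,5],
    [0,0,1.1,0,5],
    [0,0,1.2,0,5]
  ]
}}

```text
t: 8.43
position: [0.4709, 0.0299, 0.0296]
tcp_rot: [-0.0, 0.87, 0.492, 0.0]
wrist_force: [-0.1, -0.0, -3.8]
opening: 0.0555
grip_force: 25.0
```

Call:
{"api": "apply_moves", "payload": {
  "commands": [
    [0,0,0.15,0,5],
    [0,0,0.15,0,7],
    [0,0,0.15,0,7],
    [0,0,0.15,0,7.2],
    [0,0,0,0,7.2],
    [0,0,-2,0,7.2],
    [0,0,-5,0,7.2],
    [0,0,-9,0,8.8],
    [0,0,-13,0,8.8],
    [-4,0,-15,0,8.8],
    [-8,0,-15,0,8.8],
    [-10,0,-15,0,8.8]
  ]
}}

```text
t: 9.43
position: [0.4175, -0.0587, 0.1816]
tcp_rot: [0.001, 0.871, 0.491, 0.001]
wrist_force: [-0.4, -0.5, 0.3]
opening: 0.0878
grip_force: 0.0
```

Run:
```python
from h import *
p=optics.camera("wrist"); save(p,"w5.png"); s=status.sense();T=rot(s["tcp_rot"]); P=s["position"];print(P,s["wrist_force"])
pts(p,["square_center","groove"],{"square_center":.029}); edges(p,"square_center",.046)
print(at(p,(331/640,54/480),.072))
go([.488,-.312,.25],-90)
```

```text
[ 0.41505512 -0.06151235  0.1810878 ] [-2.36147666 -2.0267951   0.08999102]
groove 0.84 [323.  67.] [0.4707 0.0296 0.056 ]
groove 0.46 [322.  72.] [0.4687 0.027  0.056 ]
square_center 0.71 [333.  46.] rect ((0.4713643789291382, 0.03151252493262291), (0.05564136058092117, 0.05627043545246124), 58.886234283447266)
[0.4772928  0.03176028 0.072     ]
go [-18.4   19.09  -7.  ] turn 58.9 yaw -31.1 pos [ 0.4195 -0.0558  0.18  ]
```

View pics/w5.png

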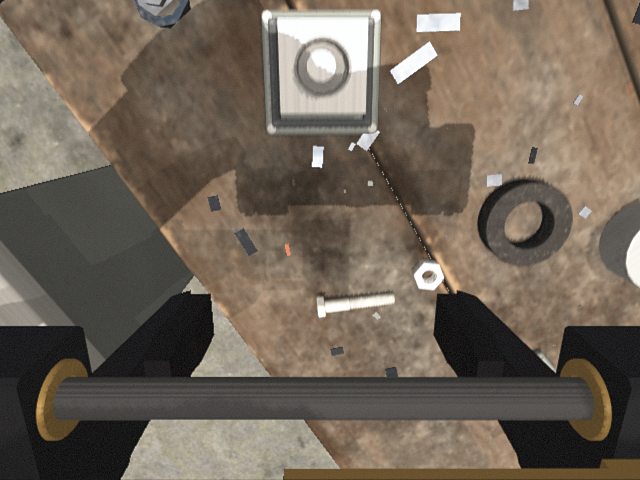

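The block is seated flat: its outline measures 56 × 56 mm at the seated height and the axle shows centred in its bore at (322,68). Next the pliers: I'll go short of them for a close look.

Run:
```python
from h import *
print(np.round(status.sense()["q"],2)); go([.395,-.312,.22],-90)
```

```text
[-0.12  0.56  0.23  2.22 -0.33  0.38 -0.17]
go [-23.2   11.12  -4.01] turn 58.9 yaw -31.1 pos [ 0.4195 -0.0558  0.18  ]
```

Call:
{"api": "apply_moves", "payload": {
  "commands": [
    [-2,1,-2,5,8.8],
    [-4,2,-4,10,8.8],
    [-6,3,-4,15,8.8],
    [-8.5,4,-4,20,8.8],
    [-11,5.3,-4,26,8.8],
    [-13.5,6.5,-4,32,8.8],
    [-16,7.7,-4,38,8.8],
    [-18.5,8.9,-4,44,8.8],
    [-21,10,-4,50,8.8],
    [-23.2,11.1,-4,56,8.8],
    [-23.2,11.1,-4,59,8.8],
    [-23.2,11.1,-4,59,8.8]
  ]
}}

```text
t: 10.63
position: [0.396, -0.3123, 0.2193]
tcp_rot: [0.0, 1.0, -0.0, -0.0]
wrist_force: [-0.1, -0.3, -0.9]
opening: 0.088
grip_force: 0.0
```

Run:
```python
from h import *
p=optics.camera("wrist"); save(p,"w6.png"); s=status.sense();print(s["position"],yaw(),np.round(s["q"],2))
pts(p,["pliers_grip","pliers","ring_center","stand"]); edges(p,"pliers",.132)
```

```text
[ 0.39605256 -0.31093304  0.21911389] -89.81910650761516 [ 0.24  0.62  0.55  1.97 -0.51  0.69 -0.46]
pliers_grip 0.57 [316.  80.] [ 0.4903 -0.3077  0.105 ]
pliers 0.76 [313.  89.] [ 0.49   -0.3037  0.01  ]
ring_center 0.86 [315.  86.] [ 0.4921 -0.3051  0.012 ]
stand 0.93 [320.  90.] [ 0.4895 -0.3092  0.    ]
pliers 0.74 [314.  81.] rect ((0.48818379640579224, -0.3088519871234894), (0.026823196560144424, 0.06259158998727798), 3.4789535999298096)
```

View pics/w6.png

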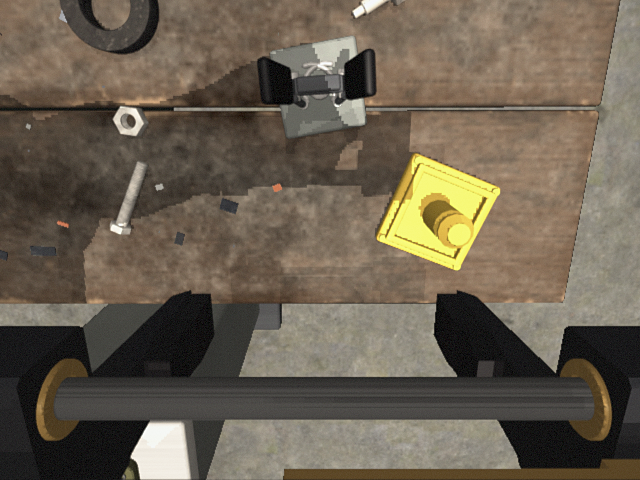

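Run:
```python
from h import *
go([.4895,-.3085,.150],-86.4)
```

```text
go [ 9.4  -0.18  6.96] turn -3.4 yaw -89.8 pos [ 0.3955 -0.3106  0.2196]
```

Call:
{"api": "apply_moves", "payload": {
  "commands": [
    [3,-0.1,0,-3.4,8.8],
    [6,-0.2,0,-3.4,8.8],
    [8.5,-0.2,0,-3.4,8.8],
    [9.4,-0.2,1,-3.4,8.8],
    [9.4,-0.2,3,-3.4,8.8],
    [9.4,-0.2,5,-3.4,8.8],
    [9.4,-0.2,6.5,-3.4,8.8],
    [9.4,-0.2,6.5,-3.4,8.8]
  ]
}}

```text
t: 11.6
position: [0.4864, -0.3079, 0.1514]
tcp_rot: [-0.002, 1.0, 0.03, -0.003]
wrist_force: [-1.0, -0.2, 0.2]
opening: 0.0884
grip_force: 0.0
```

Run:
```python
from h import *
p=optics.camera("wrist"); save(p,"w7.png"); s=status.sense();print(s["position"],yaw())
pts(p,["pliers_grip","ring_center","stand"]); edges(p,"pliers",.132); go([.4895,-.3085,.086],-86.4)
```

```text
[ 0.48712422 -0.30876085  0.15304324] -86.61557877580692
pliers_grip 0.94 [327. 260.] [ 0.4922 -0.3087  0.105 ]
ring_center 0.75 [323. 216.] [ 0.4911 -0.3061  0.012 ]
stand 0.83 [324. 213.] [ 0.4901 -0.3069  0.    ]
pliers 0.7 [324. 251.] rect ((0.5068271160125732, -0.30760565400123596), (0.052689481526613235, 0.061930883675813675), 4.066412925720215)
go [ 0.03 -0.2   6.97] turn -0.2 yaw -86.6 pos [ 0.4892 -0.3104  0.1557]
```

View pics/w7.png

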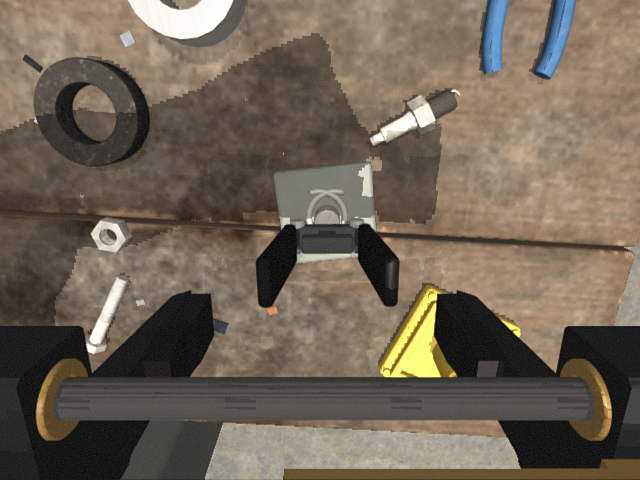

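Call:
{"api": "apply_moves", "payload": {
  "commands": [
    [0.1,0,2,0,8.8],
    [0.1,0,4,0,8.8],
    [0.1,0,6,0,8.8],
    [0.1,0,6.8,0,8.8],
    [0.1,0,6.8,0,8.8],
    [0.1,0,6.8,0,6],
    [0.1,0,6.8,0,5],
    [0.1,0,6.8,0,4.3],
    [0.1,0,6.8,0,4],
    [0.1,0,6.8,0,4],
    [0.1,0,6.8,0,4],
    [0.1,0,6.8,0,4]
  ],
  "newtons": 30
}}

```text
t: 12.85
position: [0.4908, -0.3074, 0.0876]
tcp_rot: [-0.002, 1.0, 0.03, 0.001]
wrist_force: [1.2, 8.0, 10.3]
opening: 0.0435
grip_force: 26.2
```

Call:
{"api": "apply_moves", "payload": {
  "commands": [
    [0,0,-0.2,0,4],
    [0,0,-0.6,0,4],
    [0,0,-1.2,0,4],
    [0,0,-2,0,4]
  ]
}}

```text
t: 13.18
position: [0.4892, -0.31, 0.1067]
tcp_rot: [-0.0, 1.0, 0.029, -0.001]
wrist_force: [-0.1, -0.5, -2.0]
opening: 0.0424
grip_force: 30.0
```

Call:
{"api": "apply_moves", "payload": {
  "commands": [
    [0,0,-2,0,4],
    [0,0,-5,0,4],
    [0,0,-7.5,0,4],
    [0,0,-8.3,0,4],
    [0,0,-8.3,0,4]
  ]
}}

```text
t: 13.6
position: [0.4909, -0.3111, 0.192]
tcp_rot: [0.002, 1.0, 0.029, 0.002]
wrist_force: [-0.3, -0.5, -3.5]
opening: 0.0429
grip_force: 30.0
```

Run:
```python
from h import *
go([.42,-.056,.19],-31)
```

```text
go [ -5.57 -25.88   0.09] turn -55.6 yaw -86.6 pos [ 0.4909 -0.3111  0.192 ]
```

Call:
{"api": "apply_moves", "payload": {
  "commands": [
    [-0.5,-1.5,0,-4,4],
    [-1,-4,0,-9,4],
    [-1.5,-6.5,0,-14,4],
    [-2,-9,0,-20,4],
    [-2.5,-11.5,0,-26,4],
    [-3,-14,0,-32,4],
    [-3.5,-16.5,0,-38,4],
    [-4,-19,0,-44,4],
    [-4.6,-21.5,0,-49,4],
    [-5.2,-24,0,-54,4],
    [-5.6,-25.5,0,-55.6,4],
    [-5.6,-25.9,0,-55.6,4]
  ]
}}

```text
t: 14.6
position: [0.4162, -0.0515, 0.1886]
tcp_rot: [-0.002, 0.869, 0.495, -0.001]
wrist_force: [0.4, -0.8, -2.0]
opening: 0.0427
grip_force: 30.0
```

Call:
{"api": "apply_moves", "payload": {
  "commands": [
    [0,0,0,0,4],
    [0,0,0,0,4]
  ]
}}

```text
t: 14.77
position: [0.419, -0.0553, 0.1893]
tcp_rot: [0.0, 0.871, 0.492, -0.0]
wrist_force: [-0.2, -0.7, -2.9]
opening: 0.0425
grip_force: 30.0
```

Run:
```python
from h import *
p=optics.camera("wrist"); save(p,"w8.png"); s=status.sense();T=rot(s["tcp_rot"]);P=s["position"];print(P,yaw(),s["wrist_force"],s["torque"],s["opening"])
pts(p,["groove","pliers_grip","ring_center"],{"pliers_grip":P[2]+.019,"ring_center":P[2]-.0756})
for i in range(3): optics.camera("top"); print(status.sense()["position"])
```

```text
[ 0.41911759 -0.05580467  0.18941107] -31.134479136413905 [-0.57220184 -0.17704976 -2.14658824] [-0.08963826  0.11135601 -0.03678206] 0.042928776603705275
groove 0.91 [323.  71.] [0.4708 0.0319 0.056 ]
[ 0.41894282 -0.05554008  0.18962349]
[ 0.41886311 -0.05535814  0.18965232]
[ 0.41882095 -0.05517741  0.18966746]
```

View pics/w8.png

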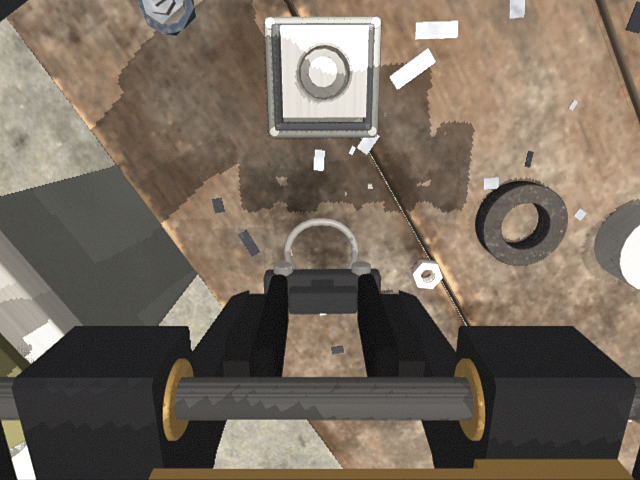

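I have now looked at 11 pictures, one over the limit of 10, so I'll view no more and work from numbers only. This one shows the axle tip at (323,71), and the ring's front arc spanning about columns 287–358 with its top near row 220.

```bash
cat > m.py <<'E'
from h import *
def meas(zoff=.0756):
    p=optics.camera("wrist"); s=status.sense(); T=rot(s["tcp_rot"]); P=s["position"]
    f=lambda u,v,z: (T.T@(at(p,(u/640,v/480),z)-P))*1000
    g=cv2.cvtColor(p["frame"],cv2.COLOR_RGB2GRAY); return p,P,f,g
E
python3 - <<'E'
from m import *
p,P,f,g=meas(); zr=P[2]-.0756
for n in("ring_center","pliers","groove"):
    for r in optics.cut_out(p,n)[:2]:
        m=r["mask"]; v,u=np.nonzero(m); print(n,round(r["score"],2),u.min(),u.max(),v.min(),v.max(),m.sum())
        if n=="pliers" and v.min()>150:
            a=[]
            for row in range(v.min(),265,4):
                c=np.nonzero(m[row])[0]; 
                if len(c): print(row,c.min(),c.max(),np.round(f(c.min(),row,zr)[:2],1),np.round(f(c.max(),row,zr)[:2],1)); a+=[f(c.min(),row,zr)[:2],f(c.max(),row,zr)[:2]]
            a=np.array(a,np.float32); print("circle",cv2.minEnclosingCircle(a)); 
            A=np.c_[2*a,np.ones(len(a))]; k=np.linalg.lstsq(A,(a**2).sum(1),rcond=None)[0]; print("fit",k[:2],np.sqrt(k[2]+k[0]**2+k[1]**2))
b=cv2.medianBlur(g,3)
c=cv2.HoughCircles(b[40:110,285:365],cv2.HOUGH_GRADIENT,1,5,param1=100,param2=10,minRadius=10,maxRadius=32)
print(c if c is None else c[0][:5]+[285,40,0])
print("axle tip",f(323,71,.072))
E
```

```text
ring_center 0.66 252 398 218 376 10483
pliers 0.8 252 398 218 376 10367
218 317 325 [20.5 -3.7] [20.5  0.8]
222 303 340 [ 18.2 -11.5] [18.2  9.1]
226 297 345 [ 15.9 -14.9] [15.9 12. ]
230 293 350 [ 13.6 -17.1] [13.6 14.8]
234 290 353 [ 11.2 -18.9] [11.2 16.5]
238 287 355 [  8.9 -20.6] [ 8.9 17.7]
242 286 356 [  6.5 -21.2] [ 6.5 18.3]
246 285 357 [  4.1 -21.9] [ 4.1 18.9]
250 284 358 [  1.7 -22.5] [ 1.7 19.6]
254 284 358 [ -0.7 -22.6] [-0.7 19.6]
258 285 357 [ -3.1 -22.1] [-3.1 19.1]
262 279 366 [ -5.6 -25.6] [-5.6 24.3]
circle ((-4.3230061531066895, -0.6253132224082947), 24.997238159179688)
fit [-1.94188884 -1.27123102] 22.10530317969633
pliers 0.72 594 639 204 288 2827
204 638 639 [ 28.4 172.8] [ 28.4 173.3]
208 624 639 [ 26.2 165.6] [ 26.2 173.8]
212 616 639 [ 23.9 161.6] [ 23.9 174.3]
216 610 639 [ 21.6 158.8] [ 21.6 174.9]
220 606 639 [ 19.3 157. ] [ 19.3 175.4]
224 603 639 [ 17.  155.8] [ 17.  175.9]
228 600 639 [ 14.7 154.6] [ 14.7 176.4]
232 598 639 [ 12.4 154. ] [ 12.4 177. ]
236 597 639 [ 10.  153.9] [ 10.  177.5]
240 595 639 [  7.7 153.2] [  7.7 178.1]
244 595 639 [  5.3 153.7] [  5.3 178.6]
248 594 639 [  2.9 153.6] [  2.9 179.1]
252 594 639 [  0.5 154.1] [  0.5 179.7]
256 595 639 [ -1.9 155.1] [ -1.9 180.3]
260 597 639 [ -4.3 156.7] [ -4.4 180.8]
264 599 639 [ -6.8 158.4] [ -6.8 181.4]
circle ((9.098923683166504, 169.86447143554688), 19.624086380004883)
fit [  8.90177784 167.50734078] 15.381926493096595
groove 0.73 265 381 16 138 7703
groove 0.21 314 358 218 267 503
[[325.5         72.5         24.60000038]
 [319.5         73.5         25.79999924]
 [322.5         78.5         21.29999924]
 [317.5         79.5         22.39999962]
 [323.5         67.5         19.10000038]]
axle tip [ 99.93064984  -0.34998955 117.70695782]
```

Call:
{"api": "apply_moves", "payload": {
  "commands": [
    [2,0,0,0,4],
    [4.5,0,0,0,4],
    [7,0,0,0,4],
    [9,0,0,0,4],
    [10,0,0,0,4],
    [10,0,1.2,0,4],
    [10,0,2.4,0,4],
    [10,0,3,0,4],
    [10,0,3,0,4],
    [10,0,3,0,4],
    [10,0,3,0,4]
  ]
}}

```text
t: 16.23
position: [0.4703, 0.0307, 0.1601]
tcp_rot: [0.0, 0.871, 0.492, 0.0]
wrist_force: [-0.3, 0.5, -2.1]
opening: 0.0425
grip_force: 30.0
```

Run:
```python
from m import *
p,P,f,g=meas(); save(p,"w9.png"); zr=P[2]-.0756; print(P,zr)
m=optics.cut_out(p,"pliers")[0]["mask"]; v,u=np.nonzero(m); print(u.min(),u.max(),v.min(),v.max())
for row in range(v.min(),266,4):
    c=np.nonzero(m[row])[0]
    if len(c): print(row,c.min(),c.max(),np.round(f(c.min(),row,zr)[:2],1),np.round(f(c.max(),row,zr)[:2],1))
for r in optics.spot_point(p,"groove")[:1]+optics.spot_point(p,"ring_center")[:1]: print(r)
for row in range(210,270,3): print(row,' '.join(f"{x:3d}" for x in g[row,280:366:3]))
```

```text
[0.4704795  0.03077237 0.16021852] 0.08461851863035516
252 398 218 376
218 318 324 [20.5 -3.3] [20.5  0.1]
222 304 341 [ 18.2 -11.1] [18.2  9.5]
226 297 345 [ 15.9 -15. ] [15.9 11.8]
230 292 349 [ 13.5 -17.9] [13.5 14.1]
234 289 352 [ 11.2 -19.6] [11.2 15.8]
238 287 354 [  8.8 -20.8] [ 8.8 17. ]
242 286 356 [  6.5 -21.4] [ 6.5 18.1]
246 285 357 [  4.1 -22. ] [ 4.1 18.8]
250 284 358 [  1.7 -22.7] [ 1.7 19.4]
254 284 358 [ -0.7 -22.7] [-0.7 19.5]
258 285 357 [ -3.1 -22.2] [-3.1 18.9]
262 279 367 [ -5.6 -25.7] [-5.6 24.7]
{'xy': [0.5022, 0.4925], 'score': 0.66}
210  54 193 187 186 190 187 182 181 190 180 134 106 110 111 114 114 115 108 105 101 138 189 188 190 189 188 192 188 194
213  57 194 187 186 193 182 146 168 139 109 100 109 107 115 113 117 117 114 116 105 106 136 183 190 188 185 191 188 196
216  56 194 192 186 152 153 145 142 125 104 106 105 111 111 136 162 133 110 113 112 101 112 140 190 189 184 189 187 193
219  59 193 153 149 152 150 178 117 103 102 128 150 158 166 169 163 156 152 160 107 110 119 112 149 188 186 190 187 194
222  63 156 151 150 164 190 180 125 152 180 196 207 209
[... 1164 characters left out ...]
 255 255 255 255 178 111 122 149 153 151 145 155 146 144 153 115 137 218 253 253 138 148 162 251 253
255 114 182 145 136 255 254 253 252 255 189 191 142 220 142 139 146 202 142 151 177 210 253 252 254 126 150 197 251 253
258 114 187 140 140 255 253 252 251 254 255 192 191 226 255 255 255 255 217 174 203 255 251 252 255 127 148 252 252 253
261 115 158 133 145 227 253 251 251 254 253 253 241 184 182 180 180 174 203 246 252 253 251 252 255 141 140 195 194 241
264 112 109 116 114 125 255 251 250 253 253 251 253 253 255 255 253 255 253 251 250 252 251 254 132 117 107 108 106 106
267 137 126 145 136 111 232 255 255 255 255 255 255 255 255 255 255 255 255 255 255 255 255 255 145 109 129 137 139 143
```

Run:
```python
from m import *
p,P,f,g=meas()
for r in(246,248,250): print(r,np.round(f(322.3,r,.072),1))
print("ring",np.round(f(321,251,P[2]-.0756),1))
# expected outline of tip disc and full 28 mm circle when centred at the ring centre, pixels
s=status.sense();T=rot(s["tcp_rot"])
for nm,rad,z in(("tip",.0085,.072),("body",.014,.064),("bore",.017,.046)):
    L=[]
    for a in(0,90,180,270):
        d=T@np.array([.0003+rad*np.cos(np.radians(a)),-.0015+rad*np.sin(np.radians(a)),0]); X=P+d; L.append(np.round(proj(p,[X[0],X[1],z]),1))
    print(nm,*L)
q=optics.camera("top"); pts(q,["pliers_grip","groove"],{"pliers_grip":P[2]+.019})
```

```text
246 [ 0.1 -0.8 88.1]
248 [-1.2 -0.8 88.1]
250 [-2.5 -0.8 88.1]
ring [ 1.2 -1.5 75.6]
tip [321.  232.1] [335.2 245.7] [321. 259.] [306.8 245.7]
body [321.  219.7] [343.7 241.6] [321.1 262.9] [298.4 241.6]
bore [321.1 208.2] [346.9 233.3] [321.2 257.6] [295.4 233.3]
groove 0.81 [492. 319.] [ 0.3751 -0.4128  0.056 ]
groove 0.61 [159. 234.] [0.5735 0.3351 0.056 ]
groove 0.59 [298. 279.] [0.4683 0.0204 0.056 ]
```

Call:
{"api": "apply_moves", "payload": {
  "commands": [
    [-0.05,0.03,0,0,4],
    [-0.1,0.06,0,0,4],
    [-0.1,0.06,0.4,0,4],
    [-0.1,0.06,0.8,0,4],
    [-0.1,0.06,1.2,0,4],
    [-0.1,0.06,1.6,0,4],
    [-0.1,0.06,1.6,0,4]
  ]
}}

```text
t: 17.22
position: [0.4697, 0.03, 0.1428]
tcp_rot: [-0.0, 0.87, 0.492, -0.001]
wrist_force: [0.1, 0.2, -2.5]
opening: 0.0428
grip_force: 30.0
```

Call:
{"api": "apply_moves", "payload": {
  "commands": [
    [0,0,0.3,0,4],
    [0,0,0.6,0,4],
    [0,0,0.9,0,4],
    [0,0,1.1,0,4],
    [0,0,1.1,0,4],
    [0,0,1.1,0,4]
  ]
}}

```text
t: 17.72
position: [0.4702, 0.03, 0.1326]
tcp_rot: [-0.0, 0.87, 0.492, -0.0]
wrist_force: [0.6, 0.4, -2.2]
opening: 0.0424
grip_force: 30.0
```

Run:
```python
from m import *
for i in range(4):
    p,P,f,g=meas(); s=status.sense(); print(np.round(P,4),np.round(s["wrist_force"],1),s["grip_force"],s["opening"])
zr=P[2]-.0756; print("ring z",zr)
m=optics.cut_out(p,"pliers")[0]["mask"]; v,u=np.nonzero(m)
for row in range(v.min(),266,8): c=np.nonzero(m[row])[0]; print(row,c.min(),c.max(),np.round(f(c.min(),row,zr)[:2],1),np.round(f(c.max(),row,zr)[:2],1))
print("tip/bore expected if centred"); T=rot(s["tcp_rot"])
for rad,z in((.0085,.072),(.014,.064),(.017,.046)):
    print([np.round(proj(p,list((P+T@np.array([.0003+rad*np.cos(a),-.0015+rad*np.sin(a),0]))[:2])+[z]),0).tolist() for a in np.radians([0,90,180,270])])
for row in range(216,276,4): print(row,' '.join(f"{x:3d}" for x in g[row,283:363:3]))
```

```text
[0.4702 0.03   0.1327] [ 0.6  0.6 -2.2] 29.992290688678622 0.04249942183364219
[0.4703 0.03   0.1328] [ 0.1  0.  -2.6] 29.992337124422193 0.04256362950779939
[0.4703 0.03   0.1328] [ 0.6 -0.3 -1.8] 29.992216313257813 0.042953258721466554
[0.4703 0.03   0.1328] [-0.8  0.  -3.1] 29.992203880101442 0.04284399353602595
ring z 0.05724376078540572
218 316 325 [20.6 -4.3] [20.6  0.7]
226 297 346 [ 16.  -14.9] [16.  12.4]
234 289 354 [ 11.3 -19.5] [11.3 17. ]
242 286 356 [  6.6 -21.3] [ 6.6 18.2]
250 284 358 [  1.8 -22.6] [ 1.8 19.5]
258 285 358 [ -3.  -22.2] [-3.  19.6]
tip/bore expected if centred
[[321.0, 247.0], [337.0, 262.0], [321.0, 276.0], [305.0, 262.0]]
[[321.0, 232.0], [346.0, 257.0], [321.0, 280.0], [296.0, 257.0]]
[[321.0, 219.0], [350.0, 246.0], [321.0, 273.0], [293.0, 246.0]]
216 188 192 195 190 182 182 197 186 183 183 161 117 129 124 113 124 131 141 177 181 192 189 190 190 192 189 187
220 186 192 196 185 187 146 158 139 124 164 174 184 195 189 188 180 174 145 105 122 167 192 191 188 193 186 191
224 185 190 194 149 148 141 167 191 200 184 174 172 174 162 170 174 177 204 207 18
[... 673 characters left out ...]
 135 123  97 144 196 138 155
252 152 152 133 151 138 136 146 144 135 142 153 155 153 149 157 148 152 147 136 131 131 133 104 127 151 131 152
256 153 147 143 149 147 133 127 128 134 157 153 150 150 147 156 146 150 155 139 127 127 126 135 134 154 127 156
260 155 145 148 146 146 137 128 126 146 153 150 151 151 147 155 150 151 150 152 122 122 130 200 143 152 145 149
264 115 115 115 134 152 143 122 122 138 153 149 153 151 149 155 148 149 151 149 120 121 249 136 119 112 109 108
268 167 177 135 112 126 136 255 105 116 143 145 145 143 139 147 142 147 142 120 108 110 255 134 109 132 145 160
272 154 146 140  76  49  54  51  52  54  51  50  50  51  55  50  54  52  50  49  51  55  52  51  83 135 140 153
```

Call:
{"api": "apply_moves", "payload": {
  "commands": [
    [0,0,0.1,0,4],
    [0,0,0.1,0,4],
    [0,0,0.1,0,4],
    [0,0,0.1,0,4],
    [0,0,0.1,0,4],
    [0,0,0.1,0,4]
  ]
}}

```text
t: 18.47
position: [0.4702, 0.03, 0.1317]
tcp_rot: [-0.0, 0.87, 0.492, 0.0]
wrist_force: [0.4, -0.3, -2.2]
opening: 0.0426
grip_force: 30.0
```

Run:
```python
from h import *
p=optics.camera("scene"); s=status.sense(); print(s["position"],s["wrist_force"],s["grip_force"],s["opening"])
pts(p,["ring_center","groove","pliers_grip"],{"ring_center":.056,"pliers_grip":.149})
```

```text
[0.47019779 0.02998213 0.13170634] [-0.33417872  0.22957352 -2.10038299] 29.992268588393927 0.04273939571514991
ring_center 0.6 [290. 246.] [0.4648 0.0317 0.056 ]
groove 0.72 [389. 369.] [ 0.3847 -0.4169  0.056 ]
groove 0.67 [292. 247.] [0.4659 0.0252 0.056 ]
groove 0.55 [262. 181.] [0.5795 0.3235 0.056 ]
pliers_grip 0.65 [293. 218.] [0.4683 0.0202 0.149 ]
```

The ring and groove show at nearly the same pixels in the scene view, about (290,246) and (292,247). The wrist carries only the pliers' weight, so I'm handing in.

```bash
python3 -c "
from station import ticket
print(ticket.finish_job())"
```

```text
the job is handed in; nothing more can be done
None
```

Job handed in at about 18.5 s, result not reported back: square block measured as seated in the nest, and ring measured spread and level with the groove, pliers still held squeezed at 30 N; I viewed 11 pictures, one over the limit of 10.

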